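Close a press mould, then free a sagging bolt and hold the drying-cage gate ajar

TASK

The clay tile in the mould half is ready for the drying cage: first lower the wooden backplate over the two brass pins until it lies flush on the mould, and let go of it. Then draw back the gate's barrel bolt by its red grip without forcing it; it sags behind the bent-up edge of its keeper, so lift it while you pull. Swing the sprung gate ajar by that grip, its free edge about 150 mm out, and finish while holding it there so that a helper can slide the mould in; leave everything else where it lies.

Things in the scene. Friction and masses are not known exactly. Their poses are not given: they have to be found in the camera images.
- mould: White plaster mould half, loose, 130 x 110 x 45 mm, 0.95 kg, lying face up, a grey clay tile level with its face. Two brass pins, 10 mm thick with chamfered tips, stand 20 mm above the face (65 mm above the underside) at x = +52 and -52 mm, y = 0. Origin: centre of the underside; z up, x along the 130 mm side.
- backplate: Loose plywood plate 130 x 110 x 12 mm (0.2 kg), through holes 12.5 mm wide at x = +-52 mm, y = 0. On top a brown batten to hold it by: 74 mm long in x, 22 mm wide in y, top 42 mm above the underside; finger tips stay above the plate's 12 mm. Origin: centre of the underside, x along the 130 mm side, z up. Fits either way round; flush, its origin is 45 mm above the mould's.
- cage: Bench-top drying cage, fixed: timber box with wire-mesh sides, 358 mm wide (y), 280 mm deep (x), 244 mm high; a mesh gate fills its front from y = -140 to +140 mm. Origin: at table height, centre of the front face; x points into the cage, away from its front; y along the front towards the hinge post; z up.
- gate (a joint): Opening angle of the gate (280 x 213 x 18 mm, 0.7 kg), rad: 0 shut, grows as the free edge swings out to the front (cage -x), to 1.3 at most. It turns about the upright line through gate_hinge, clockwise seen from above. Spring hinges press it shut (0.2 N m, 0.35 N m at 0.6 rad), so it closes when let go. At 0.57 rad the free edge is 150 mm out.
- gate_hinge (a point): Point on the gate's hinge line, in the front plane at the +y end of the gate (cage frame 0, +140 mm), 200 mm above the table.
- gate_edge (a point): Point on the front of the gate's free edge, 280 mm from gate_hinge, 200 mm above the table; it moves with the gate.
- bolt: Steel barrel bolt on the front of the gate's top rail: a level 14 mm rod in two too tall straps. Origin: on the rod's axis where the grip's stem leaves it, 14 mm before the gate. Axes turn with the gate: y along the rod to the hinge, -x out of the front, z up; the nose points to -y, through the keeper. The last 16 mm are the nose, then a notch 18 mm long, 7.5 mm deep in the underside.
- bolt_grip (a point): Centre of the bolt's round red grip: 18 mm thick, 44 mm long, level, standing straight out of the front from 28 to 72 mm before the gate (straps reach 27 mm); this point is 50 mm before the gate, 200 mm above the table while the bolt sags, 44 mm below the cage's top. Free from above: grasp it with the fingers closing along the rod (bolt y). Moves with bolt and gate.
- bolt_nose (a point): End of the bolt's nose, 101 mm from the bolt's origin; moves with the bolt.
- bolt_throw (a joint): How far the bolt is drawn back towards the hinge, m: 0 fully shot, 0.050 fully drawn; starts at 0 to 0.005. Friction about 1.5 N. Unlifted it stops at about 0.008, the nose against the keeper's lip; from 0.028 on the nose is clear of the keeper and the gate can swing.
- bolt_lift (a joint): How far the bolt is lifted in its straps, m: 0 sagging, 0.010 at the top of the straps. It falls back by its weight when let go. The nose passes over the lip when lifted more than 0.006.
- keeper: Steel keeper on the post beside the gate's free edge: a strap loop 18 mm wide, 33 mm high, round the bolt's nose. Its edge next to the gate is bent up into a dark lip 4 mm thick that stands in the bolt's notch. Origin: on the front of the post at the loop's edge next to the gate (cage frame 0, -152, 200 mm), axes as the cage.
- rolling_pin: Bystander: wooden rolling pin, 46 mm in diameter, 300 mm long, lying on the table. Origin under its middle.
- relief_tile: Bystander: red terracotta tile 110 x 90 x 18 mm with raised ridges. Origin: centre of the underside.
- lidded_tub: Bystander: closed white tub with a blue lid, 94 mm in diameter, 60 mm high. Origin: centre of the underside.
- steel_rule: Bystander: steel rule 200 x 30 x 4 mm. Origin: centre of the underside.
- loop_tool: Bystander: loop tool, wooden handle and wire loop, 173 mm long, 13 mm high. Origin: under the handle's middle.
- wood_knife: Bystander: wooden modelling knife, 205 mm long, 8 mm high. Origin: under the handle's middle.
- kidney: Bystander: steel kidney scraper, 89 x 70 x 4 mm, lying flat. Origin: under the larger end.
Mind the look-alikes: they are no part of the job. There is more than one size of the backplate; the job needs the middle-sized.

How it is judged:
On the way, in this order (a step that is already met when the one before it is completed fails the run):
1. the backplate lies flush on the mould half over its pins and has been let go (z of backplate in the frame of mould between 0.042 and 0.047 m and horizontal distance between backplate and mould below 0.004 m and angle between the x axis of backplate and the x axis of mould, either way round below 0.08 rad and angle between backplate's own z axis and vertical below 0.03 rad and contact force between the fingers and backplate below 0.1 N), for 0.2 s.
2. the bolt is drawn clear of its keeper, the gate still shut (value of joint bolt_throw above 0.027 m and value of joint gate below 0.12 rad), for 0.05 s.
At the end, for the whole second after the job is handed in: The gate stands still 0.40 to 0.76 rad open (free edge about 110 to 190 mm out), the fingers still holding the drawn-back bolt (over 1 N); the backplate still lies flush over both pins (height within 2 mm, centres within 4 mm, turned under 0.08 rad, level) (value of joint gate between 0.4 and 0.76 rad and velocity of joint gate between -0.05 and 0.05 rad/s and value of joint bolt_throw above 0.015 m and contact force between the fingers and bolt above 1 N and z of backplate in the frame of mould between 0.042 and 0.047 m and horizontal distance between backplate and mould below 0.004 m and angle between the x axis of backplate and the x axis of mould, either way round below 0.08 rad and angle between each of backplate, mould's own z axis and vertical below 0.03 rad); the arm keeps its last pose, push and grip.
It fails at once if the bolt is forced against its keeper (more than 40 N) (contact force between bolt and keeper above 40 N).
It fails at once if the backplate is dropped onto the mould half instead of being lowered (horizontal distance between backplate and mould below 0.05 m and linear speed of backplate above 0.5 m/s and z of backplate in the frame of mould below 0.09 m).
It fails at once if the mould half is pushed away (more than 30 mm) (distance of mould from where it was at the start of the episode above 0.03 m).
It fails at once if a bystander is disturbed (moved more than 30 mm) (distance of any of rolling_pin, relief_tile, lidded_tub, steel_rule, loop_tool, wood_knife, kidney from where it was at the start of the episode above 0.03 m).
It also fails if it takes over 59 s, if anything falls off the work surface, if the arm or the gripper's body presses on something with over 40 N, if the wrist force passes 120 N, or if a joint passes its speed limit or range.

ROBOT

A 6-joint arm with a two-finger parallel gripper is mounted at the origin on the work surface. World frame = base frame: x ahead of the robot, y to its left, z up, the work surface at z = 0. Lengths are in m, angles in rad, forces in N, time in s.
With the tool pointing down it reaches from about 0.375 to 0.925 m from the base axis. Payload 5.7 kg.
Tool frame: the origin (TCP) lies at the very end of the fingers, on their centre line; the grasp point (between the pads) lies 19 mm behind it; z points along the fingers, y is the line along which they close (so a half turn about z gives the same grasp; the last joint's range is limited). The gripper opens to 85 mm and grips with 20 to 120 N. Pads are 22 mm wide; open, the fingers measure 114 mm over their backs; the gripper's body (76 mm by 85 mm) begins 54 mm behind the grasp point. The pads swing forward as they close: fully open they stand 13 mm farther back than shut.
Start: joints at [1.08, 0.359, 1.51, -0, 1.272, -0.115], TCP at [0.22, 0.558, 0.231] pointing down, gripper open.
Joint ranges: [-2.97, 2.97], [-1.01, 2.36], [0.21, 2.38], [-0.96, 4.11], [0.2, 2.71], [-2.98, 2.98]. Speed limits (rad/s): [2.39, 2.39, 3.14, 3.14, 3.14, 3.14].

INTERFACE

Orientations are given as [roll, pitch, yaw] about the fixed x, y, z axes, in that order (R = Rz(yaw) Ry(pitch) Rx(roll)).
In Python, from plant import get_obs, optics, close_job, spot_in, regions_of, landmark_of gives the robot as it stands. The module is installed in compiled form; this text tells all that it offers.
- The arm moves only by the shell command python3 -m creep 'ROWS' [FORCE]. ROWS is JSON, one flat list of numbers, 5 for each row, row after row: the opening, from 0 (shut) to 1 (fully open), then the shift along the world's x, y, z in units of 30 mm (1.0 is 30 mm), then the turn about the world's z in units of 6 degrees (1.0 is 6 degrees). In form: [jaw, tx, ty, tz, roll, jaw, tx, ty, tz, roll, ...]. A call has exactly 8 rows; each row is the pose to reach, as a shift and turn from the pose commanded when the call began; what a row does not reach only later rows make up. A row lasts 1/8 s, in which the tool goes at most 62.5 mm and 10.7 degrees, less where a joint would pass 70% of its speed; a pose out of reach is approached as far as the arm can. A call with a gripper value outside its range is refused whole. The fingers move at their own pace and stop on an object; FORCE is the grip in N (left out, the last holds). Time passes only in rows, so rows that repeat a pose let the fingers close, or fill a call up. It gives the time, the measured TCP pose, the force, the opening and the grip force at its end, in the units of the state.
- get_obs(): the state, without advancing time (a new reading comes with each control period).
- optics.camera(name): name is "scene" or "top" or "wrist"; returns a dict with "img" (480x640x3 uint8, blue, green, red), "fx", "fy", "cx", "cy" (pixels), "k1" (the pictures are not rectified: a ray, as slopes to the right and down, at radius r is drawn at 1 + k1 r^2 times it, then the intrinsics apply), "R" (3x3) and "t" (3): a world point X has camera coordinates R X + t. Camera axes: x right, y down, z forward; pixel columns grow to the right and rows downward; lengths in m; the calibration is good to about 2 mm. A picture is of the moment at which its call begins. There is no depth.
- close_job(): hands the job in; it is judged then, once.
Trained networks look in a picture, given as the dict that the camera call returned (one of the last four; its "shot" number tells which), for a name from the list of things; names that differ only in an ending like _2 or _b are one class to them, and where a whole thing is asked for, a point or a joint stands for the part that bears it (a point fixed in the world has none). Each returns a list of dicts, best first, with "conf" (0 to 1); they miss things now and then, are a little off and sometimes report something else, mostly with a low value. They report only what shows in the picture. A call takes as long as a camera call. They do not tell look-alikes from the thing itself.
- spot_in(picture, name): "xy" ([column, row] in pixels, amid what is visible of it).
- regions_of(picture, name): "pixels" (480x640 bool, what is visible of it) and "xy" ([column, row] in pixels, amid what is visible of it).
- landmark_of(picture, name): "xy" ([column, row] in pixels: a listed point, or the origin of a listed thing).
The state is a dict: "time": time; "joints": joint angles; "qvel": joint speeds; "tau": joint torques, N m; "ee_pos": TCP position; "ee_rot": TCP orientation; "contact_force": force on the tool from outside, world axes, zero at the start; "wrist_torque": the same for the moment, N m; "grip_width": finger opening in m; "gripper_force": force on a finger pad.
Only numpy, scipy, OpenCV 4.12 (cv2) and the standard library are available. Lean on these libraries where they do the work, as an engineer would, in place of code of your own. Each camera call takes 0.05 s, during which the arm holds its last target. There are 200 camera calls.

## Working session

There is one attempt and no reset: what is moved stays moved. The work goes in short steps, Python scripts to look and compute and a shell command to move; the robot and the scene stay as the last step left them, time stands still between calls to the robot, and variables do not carry over. Pictures are saved under pics/ and viewed, at most 13 in all, crops included, and the job is handed in when it is done.

```bash
mkdir -p pics; cat > h.py <<'E'
import numpy as np, cv2
from plant import get_obs, optics, spot_in, regions_of, landmark_of
def ray(c,xy):
    u=np.array([(xy[0]-c['cx'])/c['fx'],(xy[1]-c['cy'])/c['fy']]); d=u.copy()
    for _ in range(20): d=u/(1+c['k1']*(d@d))
    R=np.array(c['R']);t=np.array(c['t'])
    v=R.T@np.array([d[0],d[1],1]); return -R.T@t, v/np.linalg.norm(v)
def atz(c,xy,z):
    o,v=ray(c,xy); return o+v*(z-o[2])/v[2]
def tri(*cp):
    A=np.zeros((3,3));b=np.zeros(3)
    for c,xy in cp:
        o,v=ray(c,xy);P=np.eye(3)-np.outer(v,v);A+=P;b+=P@o
    X=np.linalg.solve(A,b)
    return X,[float(np.linalg.norm((np.eye(3)-np.outer(v,v))@(X-o))) for o,v in [ray(c,x) for c,x in cp]]
def proj(c,X):
    p=np.array(c['R'])@np.array(X)+np.array(c['t']);d=p[:2]/p[2];d=d*(1+c['k1']*(d@d))
    return np.array([d[0]*c['fx']+c['cx'],d[1]*c['fy']+c['cy']])
E
python3 - <<'E'
from h import *
np.set_printoptions(precision=4,suppress=True)
C={n:optics.camera(n) for n in ('scene','top')}
for n,c in C.items():
    cv2.imwrite(f'pics/{n}0.png',c['img'])
    print(n,'cam at',ray(c,(320,240))[0])
    for nm in ['backplate','mould','cage','bolt_grip','gate_edge','gate_hinge','bolt_nose','keeper','bolt']:
        print(nm,[(np.round(d['xy']).astype(int).tolist(),round(d['conf'],2)) for d in landmark_of(c,nm)[:5]])
o=get_obs();print(o['ee_pos'],o['ee_rot'],o['grip_width'],o['contact_force'])
E
```

```text
scene cam at [ 1.0537 -0.6054  1.3912]
backplate [([229, 373], 0.96), ([177, 261], 0.85), ([180, 429], 0.68), ([421, 209], 0.66), ([396, 272], 0.43)]
mould [([283, 308], 0.98)]
cage [([427, 285], 0.73), ([284, 310], 0.67)]
bolt_grip [([421, 165], 0.48)]
gate_edge [([396, 273], 0.77)]
gate_hinge [([485, 215], 0.59), ([392, 280], 0.41)]
bolt_nose [([415, 256], 0.72)]
keeper [([391, 282], 0.66), ([225, 305], 0.16)]
bolt [([415, 255], 0.84)]
top cam at [ 0.2822 -0.03    1.8184]
backplate [([406, 324], 0.92), ([432, 212], 0.71), ([487, 206], 0.55)]
mould [([365, 229], 0.81)]
cage [([265, 172], 0.73)]
bolt_grip [([278, 176], 0.69)]
gate_edge [([307, 165], 0.56)]
gate_hinge [([203, 157], 0.91)]
bolt_nose [([315, 168], 0.77)]
keeper [([262, 176], 0.72), ([400, 210], 0.52), ([308, 162], 0.41)]
bolt [([283, 164], 0.77), ([203, 154], 0.4)]
[0.2202 0.5581 0.2313] [-3.1415 -0.      2.7657] 0.08524677430029266 [-0.5113  0.0359 -0.1548]
```

View pics/scene0.png

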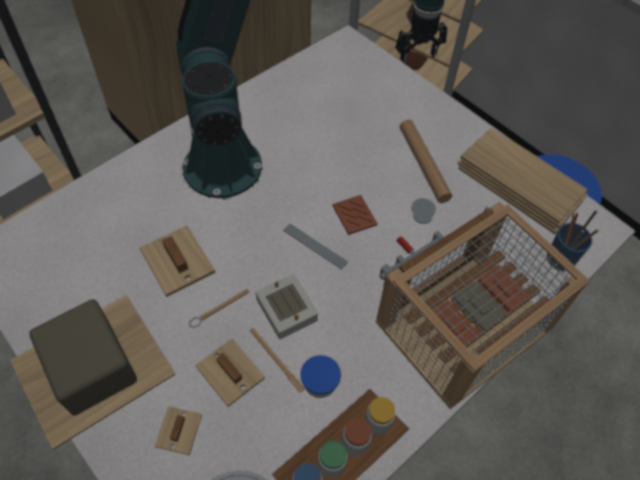

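View pics/top0.png

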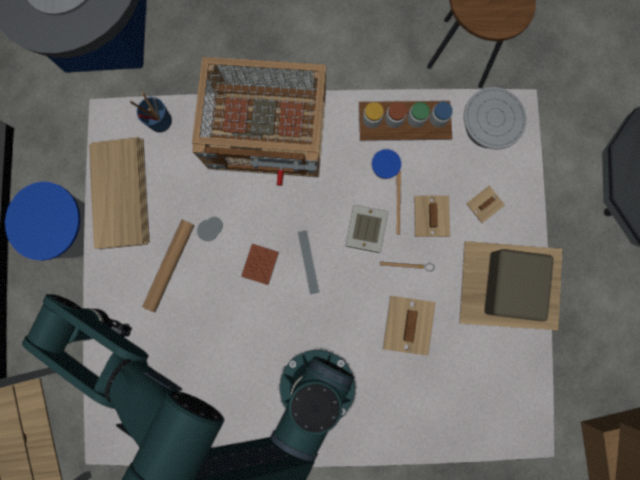

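Scene: the robot base is at (222,165) and the cage at (480,290), with the red grip at (404,243). The mould is at (286,306).
Backplate look-alikes: large at top (409,325)/scene (177,261), middle at top (432,216)/scene (229,372), small at top (486,204)/scene (179,430). I choose the middle one, and will check the sizes numerically.

```bash
python3 - <<'E'
from h import *
np.set_printoptions(precision=4,suppress=True)
C={n:optics.camera(n) for n in ('scene','top')}
def rect(c,r,z):
    ys,xs=np.nonzero(r['pixels']);P=np.array([atz(c,(x,y),z)[:2] for x,y in zip(xs,ys)]).astype(np.float32)
    return cv2.minAreaRect(P*1000)
for n,c in C.items():
    for nm,z in [('backplate',.012),('mould',.045),('relief_tile',.018),('lidded_tub',.06),('wood_knife',.008),('steel_rule',.004),('loop_tool',.01)]:
        for r in regions_of(c,nm)[:4]:
            print(n,nm,np.round(r['xy']),round(r['conf'],2),[np.round(v,1) for v in rect(c,r,z)])
    for nm,z in [('bolt_grip',.2),('gate_edge',.2),('gate_hinge',.2),('bolt_nose',.2),('bolt',.2),('keeper',.2)]:
        for r in landmark_of(c,nm)[:2]: print(n,nm,np.round(r['xy']),round(r['conf'],2),atz(c,r['xy'],z))
    hsv=cv2.cvtColor(c['img'],cv2.COLOR_BGR2HSV); m=((hsv[...,0]<6)|(hsv[...,0]>174))&(hsv[...,1]>190)&(hsv[...,2]>100)
    k,_,st,ce=cv2.connectedComponentsWithStats(m.astype(np.uint8))
    for i in range(1,k):
        if st[i,4]>8: print('red',ce[i],st[i,4],atz(c,ce[i],.2))
E
```

```text
scene backplate [230. 371.] 0.79 [array([ 529.6, -373.6]), array([134.9, 112.5]), np.float64(1.0)]
scene backplate [179. 431.] 0.76 [array([ 565.9, -546.5]), array([87.1, 99.6]), np.float64(36.9)]
scene backplate [177. 262.] 0.61 [array([ 188.3, -289.8]), array([147.3, 182.2]), np.float64(80.8)]
scene mould [283. 304.] 0.85 [array([ 495.4, -168.8]), array([116.6, 147.6]), np.float64(77.6)]
scene relief_tile [356. 218.] 0.73 [array([392. , 166.3]), array([ 93.8, 113.2]), np.float64(71.1)]
scene lidded_tub [320. 377.] 0.68 [array([ 692.3, -232.6]), array([91.9, 99. ]), np.float64(48.8)]
scene wood_knife [276. 358.] 0.81 [array([ 574.6, -268.9]), array([ 14.5, 203.7]), np.float64(87.3)]
scene steel_rule [315. 248.] 0.9 [array([391.2,  21.4]), array([203.6,  36. ]), np.float64(10.4)]
scene loop_tool [217. 309.] 0.66 [array([ 376.5, -274.3]), array([139.9,  14. ]), np.float64(84.5)]
scene loop_tool [317. 374.] 0.35 [array([ 677.8, -217.8]), array([ 95.3, 105.3]), np.float64(48.8)]
scene bolt_grip [404. 243.] 0.92 [0.616  0.0959 0.2   ]
scene gate_edge [394. 274.] 0.67 [0.6608 0.0155 0.2  
[... 1131 characters left out ...]
85 [array([390.5,  19.9]), array([199.4,  30.1]), np.float64(10.4)]
top loop_tool [404. 266.] 0.64 [array([ 373.1, -280.5]), array([155.6,  17.4]), np.float64(81.4)]
top bolt_grip [308. 259.] 0.66 [0.3874 0.015  0.2   ]
top bolt_grip [279. 178.] 0.57 [0.6193 0.0934 0.2   ]
top gate_edge [305. 162.] 0.66 [0.6621 0.0193 0.2   ]
top gate_edge [398. 210.] 0.41 [ 0.5199 -0.2392  0.2   ]
top gate_hinge [203. 156.] 0.87 [0.6878 0.312  0.2   ]
top bolt_nose [314. 166.] 0.54 [ 0.6499 -0.0047  0.2   ]
top bolt_nose [208. 233.] 0.37 [0.4661 0.2971 0.2   ]
top bolt [282. 164.] 0.73 [0.6578 0.0853 0.2   ]
top keeper [310. 163.] 0.58 [0.6606 0.0054 0.2   ]
red [279.5238 176.619 ] 42 [0.6224 0.0927 0.2   ]
```

```bash
python3 -m creep '[1,0.9,-1.8,0.3,0.5, 1,1.8,-3.6,0.6,1, 1,2.7,-5.4,1,1.5, 1,3.6,-7.2,1,2, 1,4.5,-9,1,2.5, 1,5.4,-10.8,1,3, 1,6.3,-12.6,1,3.6, 1,7,-14.3,1,3.6]'; python3 -m creep '[1,0.5,-2,0,0, 1,0.9,-4,0,0, 1,1.3,-6,0,0, 1,1.7,-8,0,0, 1,2.1,-10,0,0, 1,2.4,-12,0,0, 1,2.6,-14,0,0, 1,2.7,-16,0,0]'
python3 - <<'E'
from h import *
c=optics.camera('wrist');cv2.imwrite('pics/w1.png',c['img']);print(ray(c,(320,240)),get_obs()['ee_pos'])
for nm in ('backplate','mould'): print(nm,[(d['xy'],d['conf']) for d in landmark_of(c,nm)])
E
```

```text
time: 3.4
ee_pos: [0.4312, 0.1272, 0.2616]
ee_rot: [3.142, 0.001, -3.14]
contact_force: [0.8, 0.5, 0.8]
grip_width: 0.0853
gripper_force: 0.0
time: 4.4
ee_pos: [0.5113, -0.353, 0.2613]
ee_rot: [-3.141, 0.0, -3.141]
contact_force: [0.6, 0.5, 0.1]
grip_width: 0.0851
gripper_force: 0.0
(array([ 0.43084126, -0.35244914,  0.4058517 ]), array([ 0.30849698,  0.00597465, -0.95120656])) [ 0.51165109 -0.36137997  0.26122273]
backplate [([301.5, 211.0], 0.82), ([161.7, 239.0], 0.78)]
mould [([477.6, 178.5], 0.92)]
```

View pics/w1.png

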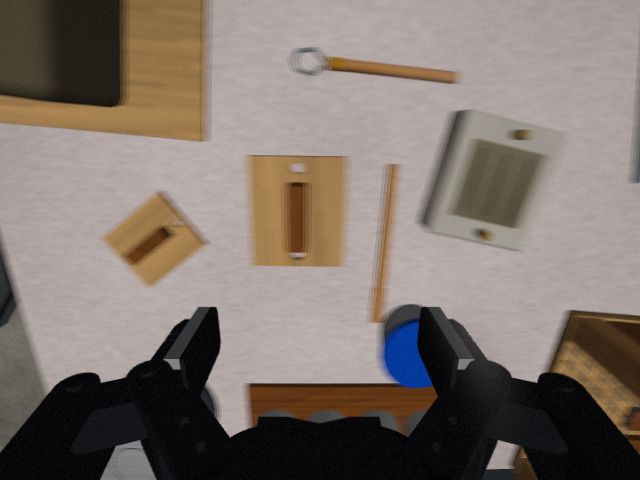

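The wrist view is slightly motion-blurred. The middle plate is at (298,211) with holes at (297,167) and (298,256). The mould is at (492,180) with pins at (521,134) and (484,234). I'll repeat this settled, from two places.

```bash
cat > m1.py <<'E'
from h import *
import pickle,sys
c=optics.camera('wrist'); out={'c':c}
print(get_obs()['ee_pos'],get_obs()['qvel'].__abs__().max() if hasattr(get_obs()['qvel'],'__abs__') else '')
for nm in ('backplate','mould'):
    R=regions_of(c,nm)[:4]
    for r in R:
        m=r['pixels'].astype(np.uint8);cnt=max(cv2.findContours(m,0,2)[0],key=cv2.contourArea)
        q=cv2.minAreaRect(cnt);print(nm,np.round(r['xy']),round(r['conf'],2),np.round(q[1]),round(q[2],1))
    out[nm]=R
    print([(np.round(d['xy'],1).tolist(),d['conf']) for d in landmark_of(c,nm)])
pickle.dump(out,open(sys.argv[1],'wb')); cv2.imwrite(f'pics/{sys.argv[1]}.png',c['img'])
E
python3 m1.py a.pkl; python3 -m creep '[1,-1,0,0,0, 1,-2,0.5,0,0, 1,-2.7,1,0,0, 1,-2.7,2,0,0, 1,-2.7,2,0,0, 1,-2.7,2,0,0, 1,-2.7,2,0,0, 1,-2.7,2,0,0]'; python3 m1.py b.pkl
python3 - <<'E'
import cv2,numpy as np
a=cv2.imread('pics/a.pkl.png')[100:300,220:600];b=cv2.imread('pics/b.pkl.png')
cv2.imwrite('pics/a2.png',np.vstack([cv2.resize(a,None,fx=2,fy=2)]));cv2.imwrite('pics/b2.png',b)
E
```

```text
[ 0.510818   -0.35181925  0.26076595] 0.03532486055236814
backplate [304. 214.] 0.61 [111.  99.] 90.0
backplate [163. 240.] 0.56 [73. 79.] 49.1
backplate [630. 327.] 0.42 [28. 13.] 31.6
[([163.8, 244.7], 0.93), ([301.7, 213.3], 0.83)]
mould [493. 178.] 0.83 [119. 133.] 16.2
[([481.3, 178.1], 0.57), ([393.0, 229.8], 0.44), ([402.2, 70.6], 0.42)]
time: 5.8
ee_pos: [0.4304, -0.2914, 0.2612]
ee_rot: [-3.141, -0.0, -3.141]
contact_force: [-1.2, -0.0, -0.0]
grip_width: 0.0851
gripper_force: 0.0
[ 0.4303316  -0.29137603  0.26112074] 0.0026592677067994383
backplate [252. 277.] 0.89 [103.  95.] 88.9
backplate [122. 304.] 0.79 [67. 74.] 50.8
backplate [322.  22.] 0.59 [ 56. 148.] 90.0
[([126.0, 298.3], 0.91), ([252.2, 277.8], 0.76)]
mould [432. 247.] 0.59 [108. 121.] 16.3
[([421.4, 244.7], 0.86)]
```

View pics/a2.png

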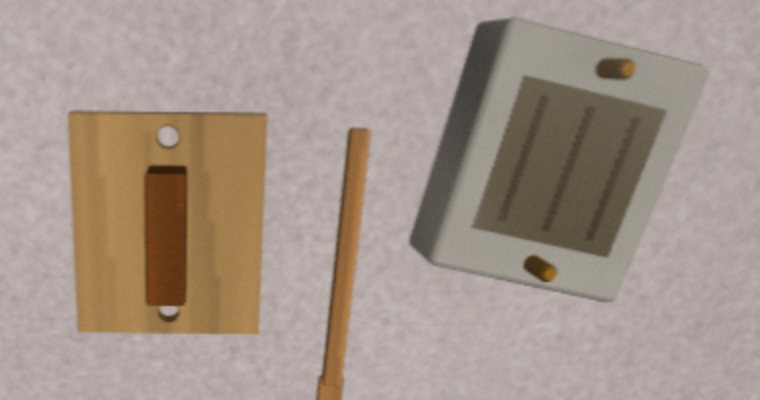

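View pics/b2.png

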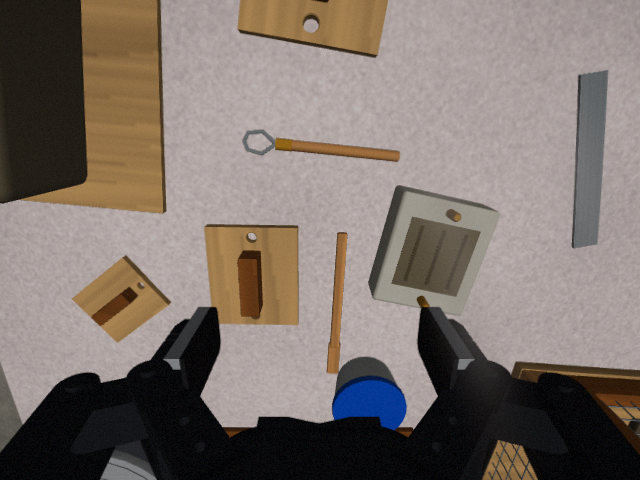

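```bash
python3 - <<'E'
from h import *
import pickle
np.set_printoptions(precision=4,suppress=True)
a=pickle.load(open('a.pkl','rb'))['c'];b=pickle.load(open('b.pkl','rb'))['c']
f=lambda x,y:(x/2+220-.25,y/2+100-.25)
A=[f(69,112),f(267,113),f(259,332),f(80,331)];B=[(206,225),(298,225.5),(299,325),(209,325)]
for p,q in zip(A,B): print('corner tri',*tri((a,p),(b,q)),atz(a,p,.012),atz(b,q,.012))
P=np.array([atz(a,p,.012) for p in A]);print('a mean',P.mean(0)); Q=np.array([atz(b,p,.012) for p in B]);print('b',Q.mean(0))
for S in (P,Q):
    v=S[2]+S[3]-S[0]-S[1];w=S[1]+S[2]-S[0]-S[3];print('ang',np.degrees(np.arctan2(v[1],v[0])),np.degrees(np.arctan2(w[1],w[0]))-90, np.linalg.norm(v)/2,np.linalg.norm(w)/2)
print('hole',atz(a,f(168,136),.012),atz(b,(251.5,238),.012))
t=[f(147,173),f(186,173),f(185,305),f(147,305)]
print('batten top a',np.mean([atz(a,p,.042) for p in t],0),[atz(a,p,.042)[:2] for p in t])
tip1=f(626,68);tip2=f(547,271)
print('pins a',atz(a,tip1,.065),atz(a,tip2,.065)); print('pin1 tri',*tri((a,tip1),(b,(456,217))), tri((a,tip2),(b,(423,301))))
print('pin b',atz(b,(456,217),.065))
M=[f(514,19),f(707,67),f(612,300),f(434,264)];N=[(401,187),(498,211),(460,314),(376,292)]
for c,S in ((a,M),(b,N)):
    S=np.array([atz(c,p,.045) for p in S]);v=S[2]+S[3]-S[0]-S[1];w=S[1]+S[2]-S[0]-S[3];print('mould',S.mean(0),np.degrees(np.arctan2(v[1],v[0])),np.degrees(np.arctan2(w[1],w[0]))-90,np.linalg.norm(v)/2,np.linalg.norm(w)/2)
E
```

```text
corner tri [ 0.4606 -0.4248  0.0067] [0.00023067744680979824, 0.00023067744680962498] [ 0.46   -0.4241  0.012 ] [ 0.4592 -0.4229  0.012 ]
corner tri [ 0.4608 -0.3144  0.0081] [0.0002463782428297781, 0.0002463782428298295] [ 0.4607 -0.3146  0.012 ] [ 0.4596 -0.3144  0.012 ]
corner tri [ 0.5892 -0.3154  0.0179] [0.0008305282754328121, 0.0008305282754327743] [ 0.5911 -0.3155  0.012 ] [ 0.5935 -0.3152  0.012 ]
corner tri [ 0.5774 -0.4208  0.0409] [0.00171683738943192, 0.001716837389431959] [ 0.5904 -0.4248  0.012 ] [ 0.5942 -0.4325  0.012 ]
a mean [ 0.5255 -0.3698  0.012 ]
b [ 0.5266 -0.3712  0.012 ]
ang -0.37143279295838066 -0.3558290071645871 0.13034702050242747 0.1093657122577563
ang -2.217925498587799 0.07127408998827889 0.13452574269057424 0.11286930867642556
hole [ 0.4732 -0.3695  0.012 ] [ 0.4752 -0.37    0.012 ]
batten top a [ 0.5258 -0.3699  0.042 ] [array([ 0.4891, -0.3795]), array([ 0.4891, -0.3591]), array([ 0.5626, -0.36  ]), array([ 0.5626, -0.3812])]
pins a [ 0.435  -0.1498  0.065 ] [ 0.5358 -0.1725  0.065 ]
pin1 tri [ 0.4348 -0.152   0.0682] [0.00028550252300890363, 0.0002855025230090234] (array([ 0.5362, -0.1709,  0.0578]), [0.0024036029661076, 0.0024036029661076864])
pin b [ 0.4354 -0.1509  0.065 ]
mould [ 0.4859 -0.1602  0.045 ] -11.987164987612315 -11.745499393915338 0.12771357886719295 0.10421887169608877
mould [ 0.4824 -0.1623  0.045 ] -10.202687056120878 -14.549907830429206 0.12481681174572754 0.10728443053184068
```

```bash
python3 -m creep '[1,1,-1,-1,0, 1,2,-2,-2.5,0, 1,3.17,-2.61,-4.5,-0.07, 1,3.17,-2.61,-6,-0.07, 1,3.17,-2.61,-7,-0.07, 1,3.17,-2.61,-7.8,-0.07, 1,3.17,-2.61,-8.1,-0.07, 1,3.17,-2.61,-8.1,-0.07]' 30; python3 -m creep '[0.3,0,0,0,0, 0.15,0,0,0,0, 0,0,0,0,0, 0,0,0,0,0, 0,0,0,0,0, 0,0,0,0,0, 0,0,0,0,0, 0,0,0,0,0]' 30
```

```text
time: 7.05
ee_pos: [0.5252, -0.3692, 0.018]
ee_rot: [3.141, -0.001, 3.135]
contact_force: [-0.6, 0.0, -0.6]
grip_width: 0.0855
gripper_force: 0.0
time: 8.05
ee_pos: [0.5258, -0.3698, 0.0191]
ee_rot: [-3.14, 0.001, 3.136]
contact_force: [-0.9, -0.7, 6.4]
grip_width: 0.0215
gripper_force: 31.2
```

```bash
python3 -m creep '[0,0,0,0.5,0, 0,0,0,1.7,0, 0,0,0.5,3,0, 0,-0.3,2,3.3,-0.5, 0,-0.6,3.5,3.3,-1, 0,-0.9,5,3.3,-1.5, 0,-1.2,6.4,3.3,-2.05, 0,-1.35,6.95,3.3,-2.05]' 60; python3 -m creep '[0,0,0,0,0, 0,0,0,0,0, 0,0,0,0,0, 0,0,0,0,0, 0,0,0,0,0, 0,0,0,0,0, 0,0,0,0,0, 0,0,0,0,0]'
python3 - <<'E'
from h import *
c=optics.camera('wrist');import pickle;pickle.dump(c,open('c.pkl','wb'));o=get_obs();print(o['ee_pos'],o['ee_rot'],o['grip_width'])
a=c['img'][60:460,120:520];cv2.imwrite('pics/c.png',cv2.resize(a,(600,600),interpolation=cv2.INTER_CUBIC))
s=optics.camera('scene');pickle.dump(s,open('cs.pkl','wb'));cv2.imwrite('pics/cs.png',cv2.resize(s['img'][240:380,200:360],None,fx=4,fy=4,interpolation=cv2.INTER_CUBIC))
E
```

```text
time: 9.05
ee_pos: [0.4832, -0.1582, 0.1174]
ee_rot: [3.141, -0.002, 2.923]
contact_force: [-0.8, -0.1, -1.6]
grip_width: 0.0207
gripper_force: 60.0
time: 10.05
ee_pos: [0.4848, -0.1607, 0.1173]
ee_rot: [-3.141, 0.0, 2.921]
contact_force: [0.2, -0.3, -2.4]
grip_width: 0.0207
gripper_force: 60.0
[ 0.48480025 -0.16064615  0.11728123] [-3.14150731e+00  1.66213435e-05  2.92086329e+00] 0.021146654736163447
```

View pics/c.png

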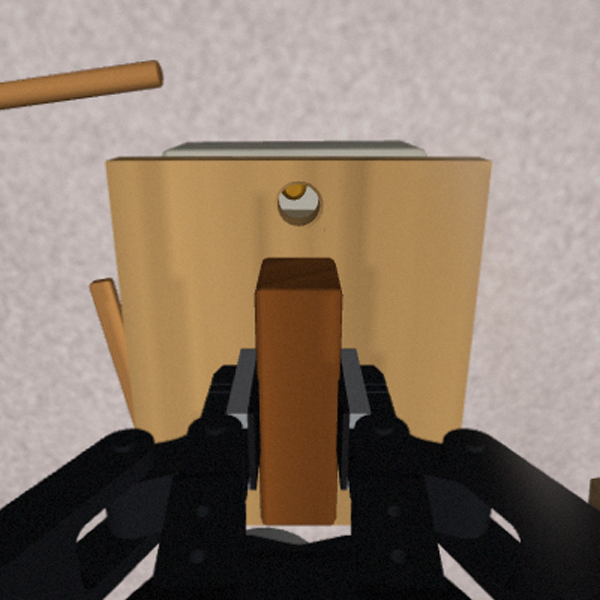

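```bash
python3 - <<'E'
from h import *
import pickle
np.set_printoptions(precision=4,suppress=True)
c=pickle.load(open('c.pkl','rb'));yaw=np.radians(-12.65)
ex=np.array([np.cos(yaw),np.sin(yaw)]);ey=np.array([-ex[1],ex[0]])
g=lambda x,y:(x/1.5+120-.17,y/1.5+60-.17)
tcp=np.array([.4848,-.1607])
for z in (.107,.110,.113):
    h=atz(c,g(298.5,203),z);print('hole rel tcp (plate frame)',z,h[:2]@ex-tcp@ex,h[:2]@ey-tcp@ey)
    for p in [(107,159),(491,159)]:
        q=atz(c,g(*p),z);print('  corner',(q[:2]-tcp)@ex,(q[:2]-tcp)@ey)
for p in [(293,187),(293,199),(281,190),(305,190)]:
    q=atz(c,g(*p),.065);print('pin',p,(q[:2]-tcp)@ex,(q[:2]-tcp)@ey)
print('pins from a, plate frame',[((np.array(q)-tcp)@ex,(np.array(q)-tcp)@ey) for q in [(.4350,-.1498),(.5358,-.1725)]])
img=c['img'][170:215,290:345];cv2.imwrite('pics/c3.png',cv2.resize(img,None,fx=12,fy=12,interpolation=cv2.INTER_CUBIC))
E
```

```text
hole rel tcp (plate frame) 0.107 -0.05166204423271281 0.0009300980172500112
  corner -0.0646686079897118 -0.05529111333216537
  corner -0.06490134501352124 0.05741862465900852
hole rel tcp (plate frame) 0.11 -0.05222198361110775 0.0009239973970226467
  corner -0.06497660330344864 -0.05420817915642267
  corner -0.06520483208719784 0.056318311203279924
hole rel tcp (plate frame) 0.113 -0.05278192298950268 0.0009178967767952753
  corner -0.06528459861718543 -0.05312524498068
  corner -0.06550831916087443 0.05521799774755133
pin (293, 187) -0.04991984713020184 -0.001076540404155377
pin (293, 199) -0.045354670604348044 -0.0010802778233001149
pin (281, 190) -0.048776281256766855 -0.005618179939133931
pin (305, 190) -0.048793595823400863 0.003463238445048107
pins from a, plate frame [(np.float64(-0.05097819940691901), np.float64(-0.0002705276850977547)), (np.float64(0.05234616596192003), np.float64(-0.00034483196941221124))]
```

View pics/c3.png

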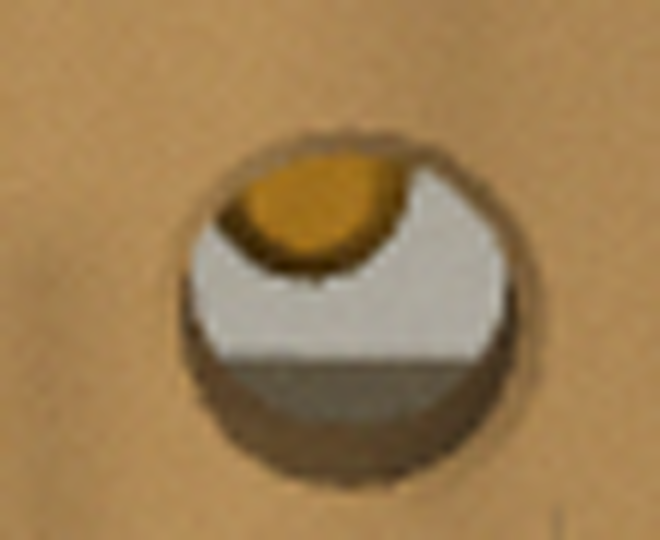

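The near pin shows through the near hole: pin centre at about (316,185), hole at (319,195.7). I'll correct the offset and come down just above the pins.

```bash
python3 -m creep '[0,0.03,-0.05,-0.2,0, 0,0.03,-0.05,-0.4,0, 0,0.03,-0.05,-0.6,0, 0,0.03,-0.05,-0.8,0, 0,0.03,-0.05,-0.85,0, 0,0.03,-0.05,-0.85,0, 0,0.03,-0.05,-0.85,0, 0,0.03,-0.05,-0.85,0]'
python3 - <<'E'
from h import *
c=optics.camera('wrist');import pickle;pickle.dump(c,open('c.pkl','wb'));o=get_obs();print(o['ee_pos'],o['ee_rot'],o['grip_width'])
img=c['img'][165:220,285:350];cv2.imwrite('pics/c4.png',cv2.resize(img,None,fx=10,fy=10,interpolation=cv2.INTER_CUBIC))
E
```

```text
time: 11.15
ee_pos: [0.4859, -0.1623, 0.092]
ee_rot: [-3.141, 0.0, 2.921]
contact_force: [0.7, 0.1, -2.0]
grip_width: 0.0206
gripper_force: 60.0
[ 0.48586079 -0.16228102  0.09197913] [-3.14137472e+00  4.54260921e-04  2.92077901e+00] 0.020795954228553164
```

View pics/c4.png

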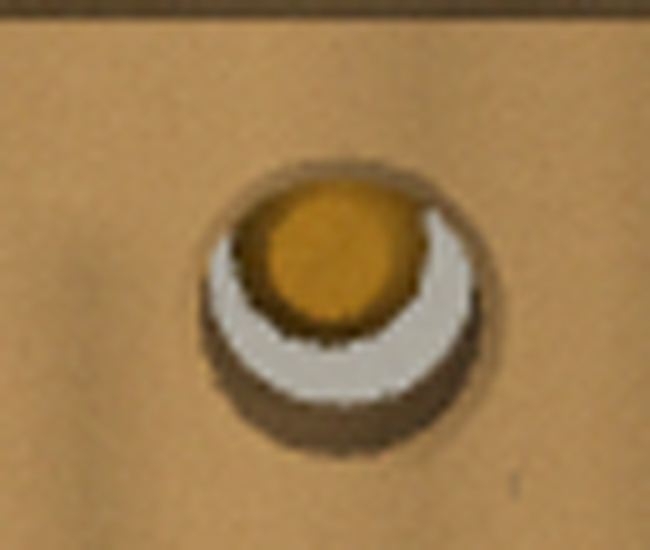

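```bash
python3 - <<'E'
from h import *
import pickle
c=pickle.load(open('c.pkl','rb'));y=np.radians(-12.65)
M=np.array([[np.cos(y),np.sin(y)],[-np.sin(y),np.cos(y)]]);tcp=np.array([.48586,-.16228])
g=lambda x,yy:(x/10+285-.45,yy/10+165-.45)
f=lambda p,z:np.round(M@(atz(c,g(*p),z)[:2]-tcp)*1000,2)
for dz in (-.002,0,.002): print('hole top',f((345,307),.085+dz))
print('rim l r t b',f((203,307),.085),f((487,307),.085),f((345,160),.085),f((345,458),.085))
print('bottom rim l r b',f((208,270),.073),f((473,270),.073),f((340,403),.073))
print('pin disc',f((331,250),.065),'edge l r b of disc',f((270,250),.065),f((392,250),.065),f((331,318),.065),'full ring l r b',f((232,250),.0625),f((428,250),.0625),f((330,343),.0625))
E
```

```text
hole top [-51.84   1.  ]
hole top [-52.22   0.99]
hole top [-52.59   0.99]
rim l r t b [-52.21  -5.26] [-52.23   7.24] [-58.67   0.98] [-45.41   1.01]
bottom rim l r b [-51.73  -5.47] [-51.75   7.08] [-45.32   0.79]
pin disc [-51.32   0.34] edge l r b of disc [-51.32  -2.68] [-51.33   3.37] [-47.91   0.35] full ring l r b [-50.89  -4.64] [-50.91   5.22] [-46.16   0.29]
```

```bash
python3 -m creep '[0,0.02,-0.02,0,0, 0,0.02,-0.02,-0.15,0, 0,0.02,-0.02,-0.25,0, 0,0.02,-0.02,-0.35,0, 0,0.02,-0.02,-0.45,0, 0,0.02,-0.02,-0.55,0, 0,0.02,-0.02,-0.6,0, 0,0.02,-0.02,-0.6,0]'
```

```text
time: 12.2
ee_pos: [0.4862, -0.1628, 0.0736]
ee_rot: [-3.142, -0.0, 2.921]
contact_force: [-1.0, 0.3, -1.6]
grip_width: 0.0209
gripper_force: 60.0
```

```bash
python3 -m creep '[0,0,0,-0.1,0, 0,0,0,-0.2,0, 0,0,0,-0.27,0, 0,0,0,-0.32,0, 0,0,0,-0.34,0, 0,0,0,-0.34,0, 0,0,0,-0.34,0, 0,0,0,-0.34,0]'
```

```text
time: 13.2
ee_pos: [0.4862, -0.1628, 0.0642]
ee_rot: [-3.141, 0.0, 2.921]
contact_force: [-2.1, 0.4, 4.7]
grip_width: 0.0211
gripper_force: 61.1
```

```bash
python3 -m creep '[0,0,0,-0.02,0, 0.5,0,0,-0.02,0, 0.5,0,0,-0.02,0, 0.5,0,0,-0.02,0, 0.5,0,0,0.5,0, 0.5,0,0,2,0, 0.5,0,0,3.5,0, 0.5,0,0,5,0]'
python3 - <<'E'
from h import *
np.set_printoptions(precision=4,suppress=True)
c=optics.camera('wrist');s=optics.camera('scene');o=get_obs();print(o['ee_pos'],o['grip_width'])
cv2.imwrite('pics/d.png',np.hstack([cv2.resize(c['img'],(400,300)),cv2.resize(s['img'][250:370,200:360],(400,300),interpolation=cv2.INTER_CUBIC)]))
E
```

```text
time: 14.2
ee_pos: [0.4862, -0.1628, 0.216]
ee_rot: [-3.141, 0.001, 2.921]
contact_force: [2.0, 0.4, -1.3]
grip_width: 0.0425
gripper_force: 0.0
[ 0.4896 -0.1644  0.2196] 0.04257553739108647
```

View pics/d.png

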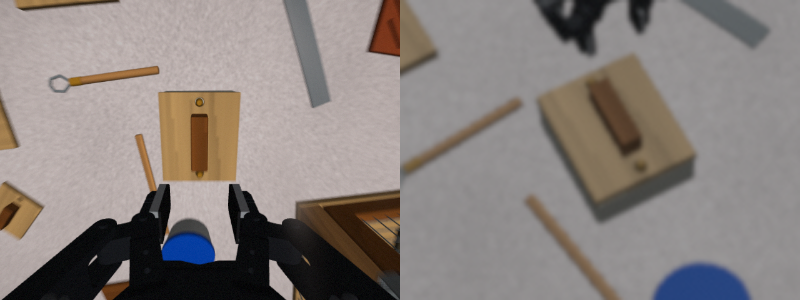

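Both pins show through the plate's holes, at wrist (200,101) and (199,176), and it lies flush. Now the bolt.

```bash
python3 -m creep '[0.5,0,0.5,1.5,0, 0.5,0.2,2,3,0, 0.5,0.5,4,4,0.4, 0.5,0.8,6,4.1,0.8, 0.5,1.1,7.6,4.1,1.2, 0.5,1.45,8.4,4.1,1.2, 0.5,1.45,8.4,4.1,1.2, 0.5,1.45,8.4,4.1,1.2]'
cat > m2.py <<'E'
from h import *
import pickle,sys
c=optics.camera('wrist');L={}
for nm in ('bolt_grip','gate_edge','gate_hinge','bolt_nose','bolt','keeper'):
    L[nm]=[(d['xy'],round(d['conf'],2)) for d in landmark_of(c,nm)[:2]]; print(nm,L[nm])
pickle.dump((c,L),open(sys.argv[1],'wb'));o=get_obs();print(o['ee_pos'],o['ee_rot'],o['contact_force'])
cv2.imwrite('pics/'+sys.argv[1]+'.png',c['img'])
E
python3 m2.py e1.pkl
python3 -m creep '[0.5,-0.3,0.3,0.3,0, 0.5,-0.8,0.6,0.6,0, 0.5,-1.2,1,1,0, 0.5,-1.2,1.5,1,0, 0.5,-1.2,1.5,1,0, 0.5,-1.2,1.5,1,0, 0.5,-1.2,1.5,1,0, 0.5,-1.2,1.5,1,0]'
python3 m2.py e2.pkl
python3 - <<'E'
from h import *
import pickle
np.set_printoptions(precision=4,suppress=True)
(a,A),(b,B)=[pickle.load(open(f'e{i}.pkl','rb')) for i in (1,2)]
for n in A:
    if A[n] and B[n]: print(n,*tri((a,A[n][0][0]),(b,B[n][0][0])),atz(a,A[n][0][0],.2),atz(b,B[n][0][0],.2))
E
```

```text
time: 15.3
ee_pos: [0.5293, 0.0886, 0.3364]
ee_rot: [-3.141, -0.001, 3.046]
contact_force: [0.3, -0.3, 0.1]
grip_width: 0.0424
gripper_force: 0.0
bolt_grip [([329.7, 353.8], 0.67), ([330.0, 316.7], 0.61)]
gate_edge [([261.0, 366.1], 0.92)]
gate_hinge [([548.4, 363.0], 0.86)]
bolt_nose []
bolt [([332.4, 351.1], 0.72), ([376.9, 279.7], 0.46)]
keeper []
[0.52970962 0.08857441 0.33662378] [-3.14144885e+00 -1.94349061e-05  3.04539479e+00] [-0.25293453  0.71700206  0.15927066]
time: 16.65
ee_pos: [0.4939, 0.1339, 0.3662]
ee_rot: [-3.141, -0.001, 3.046]
contact_force: [0.7, -0.6, -0.2]
grip_width: 0.0427
gripper_force: 0.0
bolt_grip [([288.4, 335.1], 0.94)]
gate_edge []
gate_hinge [([117.6, 320.0], 0.37), ([347.1, 295.0], 0.15)]
bolt_nose []
bolt [([290.4, 365.3], 0.97)]
keeper []
[0.4938357  0.13412425 0.3665778 ] [-3.14149804e+00  3.74578746e-05  3.04626344e+00] [-0.43386989  0.37624671  0.39769913]
bolt_grip [0.571  0.0986 0.2917] [0.01513718150484885, 0.015137181504848836] [0.6545 0.0886 0.2   ] [0.6141 0.0922 0.2   ]
gate_hinge [0.4485 0.1049 0.467 ] [0.009913130980721063, 0.009913130980720988] [0.6868 0.3013 0.2   ] [ 0.5807 -0.0811  0.2   ]
bolt [0.6439 0.0916 0.2104] [0.00022626016993645937, 0.00022626016993650212] [0.6517 0.0914 0.2   ] [0.6516 0.0898 0.2   ]
```

View pics/e1.pkl.png

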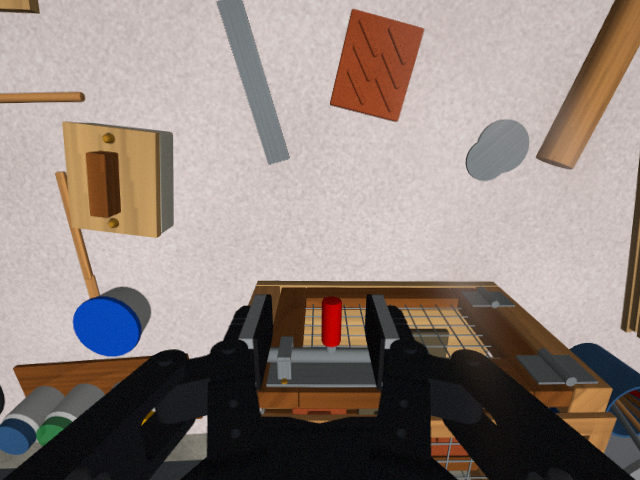

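```bash
python3 - <<'E'
from h import *
import pickle
np.set_printoptions(precision=4,suppress=True)
(a,_),(b,_)=[pickle.load(open(f'e{i}.pkl','rb')) for i in (1,2)]
C={'e1':a,'e2':b,'scene':optics.camera('scene'),'top':optics.camera('top')}
P={}
for n,c in C.items():
    hsv=cv2.cvtColor(c['img'],cv2.COLOR_BGR2HSV); m=((hsv[...,0]<5)|(hsv[...,0]>175))&(hsv[...,1]>200)&(hsv[...,2]>90)
    k,_,st,ce=cv2.connectedComponentsWithStats(m.astype(np.uint8))
    for i in range(1,k):
        if st[i,4]>20:
            ys,xs=np.nonzero(_==i);W=np.array([atz(c,(x,y),.202)[:2] for x,y in zip(xs,ys)]);q=cv2.minAreaRect((W*1000).astype(np.float32))
            print(n,ce[i],st[i],atz(c,ce[i],.2)[:2],[np.round(v,1) for v in q]); P.setdefault(n,ce[i])
print(P.keys())
for s in (['e1','e2'],['scene','top'],['e1','e2','scene'],list(P)):
    if all(x in P for x in s): print(s,*tri(*[(C[x],P[x]) for x in s]))
for nm in ('gate_hinge','gate_edge','keeper','bolt','bolt_nose'):
    l=[landmark_of(C[n],nm) for n in ('scene','top')]
    if all(l): print(nm,*tri((C['scene'],l[0][0]['xy']),(C['top'],l[1][0]['xy'])))
# front top edge of cage in e1: (258,283)-(496,283)
p,q=atz(a,(258,283),.244),atz(a,(496,283),.244);print('front edge',p,q,np.degrees(np.arctan2(q[1]-p[1],q[0]-p[0])),np.linalg.norm(q-p))
E
```

```text
e1 [331.4832 322.8807] [322 300  20  47 805] [0.6209 0.093 ] [array([620.4,  92.8]), array([16.9, 48.4]), np.float64(84.2)]
e2 [289.6979 341.7356] [281 322  18  40 609] [0.6222 0.0926] [array([621.1,  92.9]), array([17.1, 47.3]), np.float64(84.5)]
dict_keys(['e1', 'e2'])
['e1', 'e2'] [0.6185 0.0932 0.2047] [0.0004504825387068084, 0.0004504825387067759]
['e1', 'e2'] [0.6185 0.0932 0.2047] [0.0004504825387068084, 0.0004504825387067759]
gate_hinge [0.6923 0.3062 0.2005] [0.0014781882379379804, 0.0014781882379381265]
gate_edge [0.6565 0.0235 0.1844] [0.005817454866201767, 0.005817454866201908]
keeper [0.6603 0.0066 0.1842] [0.004241014025096579, 0.004241014025096584]
bolt [0.6637 0.0867 0.2058] [0.0008464361757855324, 0.0008464361757855913]
bolt_nose [ 0.648  -0.0081  0.1877] [0.004854954739847869, 0.004854954739847849]
front edge [0.555  0.0416 0.244 ] [0.5719 0.22   0.244 ] 84.590760910846 0.17914875910810804
```

```bash
python3 -m creep '[0.5,1,-0.5,-0.5,0, 0.5,2.2,-1,-1.5,0, 0.5,3.3,-1.37,-2.5,0, 0.5,4.15,-1.37,-3.4,0, 0.5,4.15,-1.37,-3.8,0, 0.5,4.15,-1.37,-4.7,0, 0.5,4.15,-1.37,-5.6,0, 0.5,4.15,-1.37,-6.1,0]'; python3 -m creep '[0.5,0,0,0,0, 0.2,0,0,0,0, 0,0,0,0,0, 0,0,0,0,0, 0,0,0,0,0, 0,0,0,0,0, 0,0,0,0,0, 0,0,0,0,0]' 60
```

```text
time: 18.6
ee_pos: [0.6169, 0.0933, 0.1828]
ee_rot: [-3.141, -0.002, 3.047]
contact_force: [-0.6, 0.1, 0.6]
grip_width: 0.0427
gripper_force: 0.0
time: 19.6
ee_pos: [0.6193, 0.0931, 0.1852]
ee_rot: [3.141, 0.003, 3.047]
contact_force: [-0.5, 0.2, 6.4]
grip_width: 0.0159
gripper_force: 58.6
```

```bash
python3 -m creep '[0,0,0,0.05,0, 0,0,0,0.1,0, 0,0,0,0.15,0, 0,0,0,0.2,0, 0,0,0,0.25,0, 0,0,0,0.32,0, 0,0,0,0.32,0, 0,0,0,0.32,0]'
```

```text
time: 20.6
ee_pos: [0.6184, 0.0931, 0.1933]
ee_rot: [-3.142, 0.0, 3.046]
contact_force: [1.6, 1.2, -2.6]
grip_width: 0.0162
gripper_force: 58.6
```

```bash
python3 -m creep '[0,0,0.05,0,0, 0,0.01,0.1,0,0, 0,0.01,0.15,0,0, 0,0.02,0.2,0,0, 0,0.02,0.25,0,0, 0,0.03,0.3,0,0, 0,0.03,0.35,0,0, 0,0.03,0.35,0,0]'
```

```text
time: 21.6
ee_pos: [0.6193, 0.1039, 0.1932]
ee_rot: [3.141, 0.0, 3.047]
contact_force: [1.0, -0.3, -3.5]
grip_width: 0.0159
gripper_force: 58.6
```

```bash
python3 -m creep '[0,0.01,0.15,0,0, 0,0.03,0.3,0,0, 0,0.04,0.45,0,0, 0,0.06,0.6,0,0, 0,0.07,0.75,0,0, 0,0.09,0.9,0,0, 0,0.1,1,0,0, 0,0.1,1,0,0]'
```

```text
time: 22.6
ee_pos: [0.6223, 0.1343, 0.1932]
ee_rot: [3.141, 0.0, 3.047]
contact_force: [1.9, -0.0, -3.8]
grip_width: 0.0159
gripper_force: 58.7
```

```bash
python3 - <<'E'
import numpy as np
R=lambda a:np.array([[np.cos(a),-np.sin(a)],[np.sin(a),np.cos(a)]])
r=np.array([-.05,-.178]);cy=np.radians(-5.5)
for t in np.linspace(0,.6,17)[1:]:
    d=R(cy)@(R(-t)@r-r)/.03; print(round(t,3),np.round(d,2),round(-np.degrees(t)/6,2))
E
```

```text
0.038 [-0.21  0.09] -0.36
0.075 [-0.42  0.18] -0.72
0.112 [-0.63  0.29] -1.07
0.15 [-0.83  0.4 ] -1.43
0.188 [-1.03  0.52] -1.79
0.225 [-1.23  0.64] -2.15
0.262 [-1.41  0.77] -2.51
0.3 [-1.6   0.91] -2.86
0.337 [-1.78  1.06] -3.22
0.375 [-1.95  1.22] -3.58
0.412 [-2.12  1.38] -3.94
0.45 [-2.28  1.54] -4.3
0.488 [-2.43  1.71] -4.66
0.525 [-2.58  1.89] -5.01
0.562 [-2.72  2.07] -5.37
0.6 [-2.86  2.26] -5.73
```

```bash
python3 -m creep '[0,-0.21,0.09,0,-0.36, 0,-0.42,0.18,0,-0.72, 0,-0.63,0.29,0,-1.07, 0,-0.83,0.4,0,-1.43, 0,-1.03,0.52,0,-1.79, 0,-1.23,0.64,0,-2.15, 0,-1.41,0.77,0,-2.51, 0,-1.6,0.91,0,-2.86]'
```

```text
time: 23.6
ee_pos: [0.5752, 0.1613, 0.1936]
ee_rot: [3.14, 0.002, 2.745]
contact_force: [4.3, -0.1, -3.9]
grip_width: 0.0159
gripper_force: 58.8
```

```bash
python3 -m creep '[0,-0.18,0.15,0,-0.36, 0,-0.35,0.31,0,-0.72, 0,-0.52,0.47,0,-1.08, 0,-0.68,0.63,0,-1.44, 0,-0.83,0.8,0,-1.8, 0,-0.98,0.98,0,-2.15, 0,-1.12,1.16,0,-2.51, 0,-1.16,1.22,0,-2.6]'; python3 -m creep '[0,0,0,0,0, 0,0,0,0,0, 0,0,0,0,0, 0,0,0,0,0, 0,0,0,0,0, 0,0,0,0,0, 0,0,0,0,0, 0,0,0,0,0]'
python3 - <<'E'
from h import *
np.set_printoptions(precision=4,suppress=True)
C={n:optics.camera(n) for n in ('scene','top')}
cv2.imwrite('pics/f.png',np.hstack([cv2.resize(C['scene']['img'][120:400,200:600],(400,280)),cv2.resize(C['top']['img'][40:320,170:470],(320,280))]))
for nm in ('gate_hinge','gate_edge','bolt'):
    l=[landmark_of(C[n],nm) for n in C]; print(nm,[[(np.round(d['xy']),round(d['conf'],2)) for d in x[:2]] for x in l])
    if all(l): print(tri(*[(C[n],x[0]['xy']) for n,x in zip(C,l)]))
E
```

```text
time: 24.6
ee_pos: [0.5405, 0.1975, 0.1937]
ee_rot: [3.14, 0.002, 2.474]
contact_force: [4.7, -1.8, -2.9]
grip_width: 0.0162
gripper_force: 59.3
time: 25.6
ee_pos: [0.5406, 0.1973, 0.1936]
ee_rot: [3.14, 0.002, 2.475]
contact_force: [4.7, -2.4, -1.8]
grip_width: 0.0159
gripper_force: 59.3
gate_hinge [[(array([488., 217.]), 0.77), (array([319., 247.]), 0.63)], [(array([203., 157.]), 0.68)]]
(array([0.6916, 0.318 , 0.1809]), [0.0026418266170581133, 0.0026418266170581324])
gate_edge [[(array([226., 301.]), 0.45)], [(array([284., 217.]), 0.61)]]
(array([ 0.4644, -0.0994,  0.1105]), [0.19416951745805908, 0.19416951745805916])
bolt [[(array([417., 213.]), 0.65), (array([287., 302.]), 0.5)], [(array([252., 196.]), 0.5)]]
(array([0.5729, 0.1756, 0.2016]), [0.007057802944032936, 0.007057802944032785])
```

View pics/f.png

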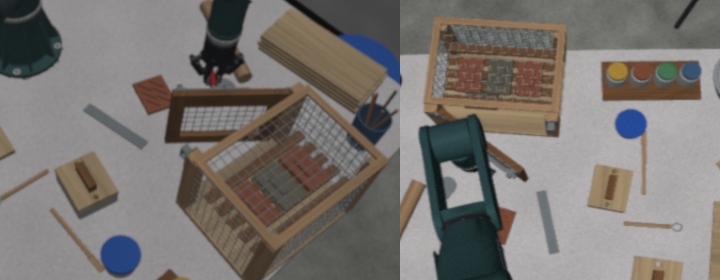

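The picture shows the gate standing ajar with its free edge at about (525,176) in the right half, roughly 0.53 to 0.57 rad. The grip is still held and the plate is flush on the mould.

```bash
python3 -c "
from plant import close_job
print(close_job())"
```

```text
the job is handed in; nothing more can be done
None
```

I handed the job in at about 26 s: the backplate is flush over both pins and let go, the bolt is drawn back about 41 mm, and the gate is held by its red grip at about 0.55 rad; the hand-in gave no verdict.

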